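Lift the round mirror cast out of its mould

ROBOT

A 6-joint arm with a two-finger parallel gripper is mounted at the origin on the work surface. World frame = base frame: x ahead of the robot, y to its left, z up, the work surface at z = 0. Lengths are in m, angles in degrees, forces in N, time in s.
With the tool pointing down it reaches from about 0.325 to 0.9 m from the base axis. Payload 6.1 kg.
Tool frame: the origin (TCP) lies at the very end of the fingers, on their centre line; the grasp point (between the pads) lies 19 mm behind it (ctrl.hold_point_z is the distance from the TCP to the grasp point, in m); z points along the fingers, y is the line along which they close (so a half turn about z gives the same grasp; the last joint's range is limited). The gripper opens to 85 mm and grips with 20 to 120 N. Pads are 22 mm wide; open, the fingers measure 114 mm over their backs; the gripper's body (76 mm by 85 mm) begins 54 mm behind the grasp point. The pads swing forward as they close: fully open they stand 13 mm farther back than shut.
Start: joints at [60.098, 12.628, 87.462, -0, 79.91, -7.225], TCP at [0.241, 0.577, 0.231] pointing down, gripper open.
Joint ranges: [-170.65, 170.65], [-52.31, 119.04], [5.05, 147.46], [-71.25, 251.25], [11.57, 151.72], [-153.62, 153.62]. Speed limits (degrees/s): [147.25, 147.25, 172.46, 180, 180, 180].

INTERFACE

Orientations are given as a 3x3 rotation matrix whose columns are the frame's x, y, z axes.
In Python, from station import ctrl gives the robot as it stands. The module is installed in compiled form; this text tells all that it offers.
- The arm moves only by the tool arm_command, never from a script. Its argument "series" is a list of rows, each a list of 7 numbers: the finger opening in mm, from 0 to 85.4, then the shift along the tool's x, y, z in a scale on which 1.0 is 800 mm, then the turn, a rotation vector about the tool's x, y, z in parts of the range, where 1.0 means pi/2 rad. A call has exactly 8 rows; each row is the pose to reach, as a shift and turn from the pose commanded when the call began, along the tool's axes at that moment; what a row does not reach only later rows make up. A row lasts 1/10 s, in which the tool goes at most 50 mm and 8.59 degrees, less where a joint would pass 70% of its speed; a pose out of reach is approached as far as the arm can. A shift or turn number past 1, either way, is cut back to 1. A call with a gripper value outside its range is refused whole. The fingers move at their own pace and stop on an object; "newtons" is the grip in N (left out, the last holds). Time passes only in rows, so rows that repeat a pose let the fingers close, or fill a call up. It gives the time, the measured TCP pose, the force, the opening and the grip force at its end, in the units of the state.
- ctrl.sense(): the state, without advancing time (a new reading comes with each control period).
- ctrl.capture(name): name is "side" or "top"; returns a dict with "frame" (480x640x3 uint8, red, green, blue), "fx", "fy", "cx", "cy" (pixels), "eye" and "rotation" of the camera in the world. Camera axes: x right, y up, looking along -z (the intrinsics and any distortion apply to the point x, -y, -z); pixel columns grow to the right and rows downward; lengths in m; the calibration is good to about 2 mm. A picture is of the moment at which its call begins. There is no depth.
- ctrl.job_done(): hands the job in; it is judged then, once.
The state is a dict: "clock": time; "joint_positions": joint angles; "dq": joint speeds; "joint_torque": joint torques, N m; "tool_pos": TCP position; "ee_rot": TCP orientation; "ft_force": force on the tool from outside, world axes, zero at the start; "moment": the same for the moment, N m; "gripper_width": opening from 0.0 (shut) to 1.0 (fully open); "grip_force": force on a finger pad.
Only numpy, scipy, OpenCV 4.12 (cv2) and the standard library are available. Lean on these libraries where they do the work, as an engineer would, in place of code of your own. Each camera call takes 0.05 s, during which the arm holds its last target. There are 200 camera calls.

TASK

The round plaster cast has set: lift it by its knob out of its mould and set it down, knob up, on the empty drying rack, wholly on the slats with nothing overhanging. Set it down gently rather than dropping it, let go, and leave the square cast in its mould and the round cast already drying on the other rack where they are.

Things in the scene. Friction and masses are not known exactly. Their poses are not given: they have to be found in the camera images.
- cast_round: Round plaster cast still in its mould: off-white disc 92 mm across, 12 mm thick; a central knob 28 mm across rises to 40 mm above the underside. Origin: centre of the underside; z up. About 120 g. Lies loose, knob up, in the round cavity (100 mm wide, 14 mm deep) of a fixed grey mould in a plywood frame, 140 mm square, 30 mm high; the disc lies 2 mm below the mould's top, only the knob stands out.
- rack_empty: The empty drying rack: fixed, square, pale wooden slats, 160 x 160 mm, slat tops 20 mm above the table. Origin: centre of its underside, on the table; x across the slats, y along them, z up. An identical rack carries a cast. Moulds, racks and the small things among them are all lower than 80 mm.
- cast_square: The square plaster cast, still setting in its own mould (same mould block, square cavity): a plate 90 x 90 x 12 mm; a central knob 28 mm across rises to 40 mm above the underside. Origin: centre of the plate's underside; z up. Leave it where it is.
- cast_dry: An earlier round cast, same shape and size as the one in the round mould, drying knob up on the other rack. Origin: centre of the disc's underside; z up. Leave it where it is.
There are look-alikes about, which are no part of the job. What is shaped like the cast_round but green, orange or yellow is not meant.

How it is judged:
By the outcome, as a careful person would: the job done as asked, in the order asked, and still so for the second after the job is handed in, with the robot touching nothing.
It also fails if it takes over 38 s, if anything falls off the work surface, if the arm or the gripper's body presses on something with over 40 N, if the wrist force passes 120 N, or if a joint passes its speed limit or range.

## Working session

There is one attempt and no reset: what is moved stays moved. The work goes in short steps, Python scripts to look and compute and a tool call to move; the robot and the scene stay as the last step left them, time stands still between calls to the robot, and variables do not carry over. Pictures are saved under pics/ and viewed, at most 10 in all, crops included, and the job is handed in when it is done.

Besides the shell and the picture viewer there is one more tool, called after "Request:" in YAML: its name, and indented under it one key for each argument. arm_command: Moves the arm, as the interface text tells. Its arguments: {"type":"object","properties":{"series":{"type":"array"},"newtons":{"type":"number"}},"required":["series"]}

```bash
mkdir -p pics; python3 - <<'E'
from station import ctrl
import cv2,pickle
for n in("top","side"):
    c=ctrl.capture(n); pickle.dump(c,open(n+".pkl","wb")); cv2.imwrite(f"pics/{n}0.png",c["frame"][:,:,::-1])
    print({k:v for k,v in c.items() if k!="frame"})
s=ctrl.sense();print(s, ctrl.hold_point_z)
E
```

```text
{'fx': 551.0091059481787, 'fy': 551.0091059481787, 'cx': 314.48755944817634, 'cy': 236.92321378623694, 'eye': array([0.46932899, 0.01554818, 1.33443788]), 'rotation': array([[-0.00681858,  0.99484919, -0.10113649],
       [-0.99979096, -0.00483279,  0.0198668 ],
       [ 0.0192757 ,  0.10125081,  0.99467418]])}
{'fx': 443.217266981648, 'fy': 443.217266981648, 'cx': 324.282709248591, 'cy': 237.39045258326763, 'eye': array([-0.03499331, -0.59299729,  0.54681134]), 'rotation': array([[ 0.69304008,  0.36478011, -0.62179653],
       [-0.72078359,  0.33519024, -0.60672771],
       [-0.01290207,  0.86866736,  0.49522779]])}
{'clock': 0.1, 'joint_positions': array([ 6.00985162e+01,  1.26726852e+01,  8.75207679e+01,  1.57034568e-03,
        7.99097631e+01, -7.22628303e+00]), 'dq': array([-0.04535843, -0.10676347, -0.13657192,  0.02310857,  0.01603957,
        0.0118416 ]), 'joint_torque': array([ 2.65001967e-03, -4.98245859e+01, -3.90546298e+01, -1.06358452e-04,
        5.58705753e-03, -2.57506629e-07]), 'tool_pos': array([0.24067093, 0.57620236, 0.23027303]), 'ee_rot': array([[-9.22703057e-01,  3.85510337e-01, -9.21438198e-04],
       [ 3.85511355e-01,  9.22701793e-01, -1.54820525e-03],
       [ 2.53363549e-04, -1.78375861e-03, -9.99998377e-01]]), 'ft_force': array([ 0.30710394,  0.35051881, -0.96928873]), 'moment': array([ 0.00236657, -0.01451811, -0.00814747]), 'grip_force': 0.0, 'gripper_width': 0.9994809484927869} 0.0187
```

View pics/top0.png

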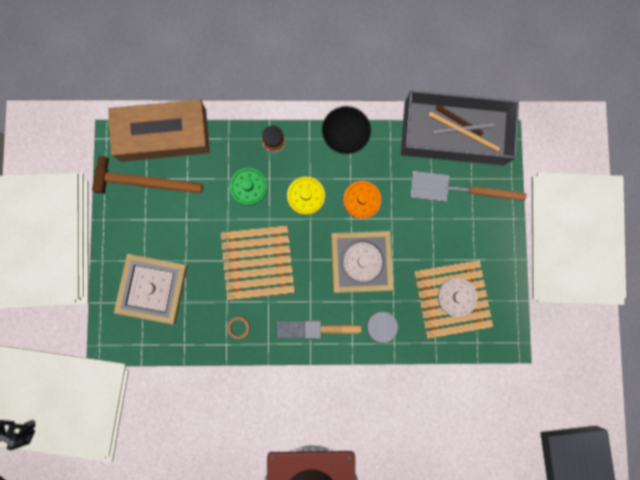

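View pics/side0.png

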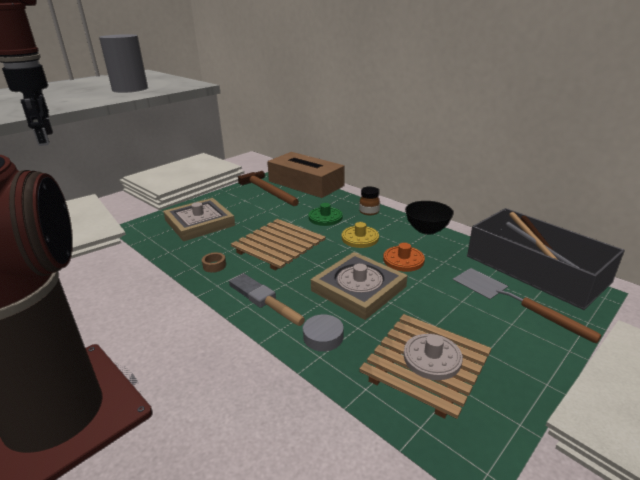

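The top view shows the round mould at about (363,262), the empty rack at (258,263), the dry cast at (458,297) and the square mould at (150,288). The side view agrees: the round mould's knob is at about (360,272) and the empty rack at (280,242).

```bash
cat > h.py <<'E'
import cv2,numpy as np
from station import ctrl
def ray(c,u,v,z):
    d=c["rotation"]@np.array([(u-c["cx"])/c["fx"],-(v-c["cy"])/c["fy"],-1.])
    return c["eye"]+d*(z-c["eye"][2])/d[2]
def big(mask,box,close=3):
    m=np.zeros_like(mask);x0,y0,x1,y1=box;m[y0:y1,x0:x1]=mask[y0:y1,x0:x1]
    m=cv2.morphologyEx(m,cv2.MORPH_CLOSE,np.ones((close,close),np.uint8))
    return max(cv2.findContours(m,cv2.RETR_EXTERNAL,cv2.CHAIN_APPROX_NONE)[0],key=cv2.contourArea)
def masks(c):
    h=cv2.cvtColor(c["frame"],cv2.COLOR_RGB2HSV)
    return h,cv2.inRange(h,(5,70,90),(28,255,255)),cv2.inRange(h,(0,0,150),(179,50,255))
def onplane(c,cnt,z): return np.array([ray(c,u,v,z)[:2]*1000 for u,v in cnt.reshape(-1,2)],np.float32)
E
python3 - <<'E'
from h import *
import pickle
for n,rb,db,mb in(("top",(215,220,302,305),(335,235,392,290),(322,222,402,302)),("side",(228,215,330,268),(333,260,387,296),(305,245,412,315))):
    c=pickle.load(open(n+".pkl","rb"));h,w,p=masks(c)
    print(n,"rack z20",cv2.minAreaRect(onplane(c,big(w,rb,11),.020)))
    print(" mould z30",cv2.minAreaRect(onplane(c,big(w,mb,3),.030)))
    k=big(p,db,5);print(" disc z28",cv2.minEnclosingCircle(onplane(c,k,.028)),len(k), cv2.fitEllipse(onplane(c,k,.028)))
a=pickle.load(open("top.pkl","rb"))["frame"][205:315,205:415,::-1]
b=pickle.load(open("side.pkl","rb"))["frame"][210:320,220:430,::-1]
cv2.imwrite("pics/crop.png",cv2.resize(np.vstack([a,b]),None,fx=2.7,fy=2.7,interpolation=cv2.INTER_CUBIC))
E
```

```text
top rack z20 ((543.52001953125, 126.84054565429688), (161.3118438720703, 161.49195861816406), 5.869135856628418)
 mould z30 ((543.2288818359375, -121.83120727539062), (140.4701385498047, 140.64749145507812), 1.8211910724639893)
 disc z28 ((543.3873901367188, -129.27069091796875), 51.13965606689453) 118 ((542.9231567382812, -124.8889389038086), (90.03316497802734, 92.9748764038086), 163.63824462890625)
side rack z20 ((540.8550415039062, 124.37337493896484), (166.27542114257812, 161.34893798828125), 6.102270126342773)
 mould z30 ((596.721435546875, -122.39874267578125), (247.4113006591797, 141.03570556640625), 1.9398924112319946)
 disc z28 ((547.2941284179688, -123.07905578613281), 41.22287368774414) 115 ((544.3283081054688, -125.95703125), (67.79408264160156, 77.13217163085938), 41.731712341308594)
```

View pics/crop.png

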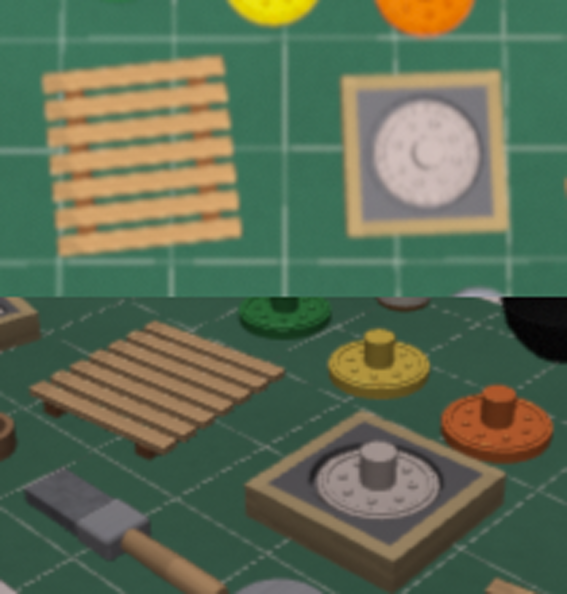

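The crop shows the round cast whole and loose in its mould (disc at about (363,262) in the top view) and a clear, seven-slat empty rack. The measured cast centre is about (543, -124.5) mm and the rack centre (543, 126.5) mm. I'm moving to above the knob.

Careful with the scale: shifts go in shares of 800 mm and turns go in shares of pi/2 rad. That gives: -195 mm / 800 = -0.2438, -114 mm / 800 = -0.1425.

Request:
arm_command:
  series:
    - [85, -0.015, -0.0138, 0, 0, 0, 0]
    - [85, -0.0438, -0.0413, 0, 0, 0, 0]
    - [75, -0.075, -0.0725, 0, 0, 0, 0]
    - [65, -0.1088, -0.105, 0, 0, 0, 0]
    - [60, -0.1425, -0.1375, 0, 0, 0, 0]
    - [60, -0.1763, -0.17, 0, 0, 0, 0]
    - [60, -0.21, -0.2025, 0, 0, 0, 0]
    - [60, -0.2438, -0.235, 0, 0, 0, 0]
  newtons: 40

```text
clock: 0.9
tool_pos: [0.3486, 0.3257, 0.231]
ee_rot: [[-0.923, 0.386, 0.0], [0.386, 0.923, -0.0], [-0.0, -0.0, -1.0]]
ft_force: [0.8, -0.2, -0.1]
gripper_width: 0.701
grip_force: 0.0
```

To row units: -216 mm / 800 = -0.27, -208 mm / 800 = -0.26.

Request:
arm_command:
  series:
    - [60, -0.0338, -0.0325, 0, 0, 0, 0]
    - [60, -0.0675, -0.065, 0, 0, 0, 0]
    - [60, -0.1013, -0.0975, 0, 0, 0, 0]
    - [60, -0.135, -0.13, 0, 0, 0, 0]
    - [60, -0.1688, -0.1625, 0, 0, 0, 0]
    - [60, -0.2025, -0.195, 0, 0, 0, 0]
    - [60, -0.2363, -0.2275, 0, 0, 0, 0]
    - [60, -0.27, -0.26, 0, 0, 0, 0]

```text
clock: 1.7
tool_pos: [0.4672, 0.0506, 0.2311]
ee_rot: [[-0.923, 0.386, -0.0], [0.386, 0.923, -0.0], [-0.0, -0.0, -1.0]]
ft_force: [0.3, 0.0, -0.2]
gripper_width: 0.703
grip_force: 0.0
```

To row units: -138 mm / 800 = -0.1725, -134 mm / 800 = -0.1675.

Request:
arm_command:
  series:
    - [60, -0.0338, -0.0325, 0, 0, 0, 0]
    - [60, -0.0675, -0.065, 0.0125, 0, 0, 0]
    - [60, -0.1, -0.0963, 0.0375, 0, 0, 0]
    - [60, -0.13, -0.1263, 0.0625, 0, 0, 0]
    - [60, -0.1525, -0.1488, 0.0875, 0, 0, 0]
    - [60, -0.1675, -0.1625, 0.1125, 0, 0, 0]
    - [60, -0.1725, -0.1675, 0.1313, 0, 0, 0]
    - [60, -0.1725, -0.1675, 0.1375, 0, 0, 0]

```text
clock: 2.5
tool_pos: [0.5414, -0.1243, 0.1191]
ee_rot: [[-0.922, 0.387, -0.004], [0.387, 0.922, 0.001], [0.004, -0.0, -1.0]]
ft_force: [-0.9, 0.7, -0.8]
gripper_width: 0.705
grip_force: 0.0
```

```bash
python3 - <<'E'
from h import *
s=ctrl.sense();p=s["tool_pos"];R=s["ee_rot"];print(s["clock"],p,s["gripper_width"],s["ft_force"])
print("go",R.T@(np.array([.543,-.1245,.034])-p)*1000);print(R)
c=ctrl.capture("side");cv2.imwrite("pics/s1.png",cv2.resize(c["frame"][150:350,220:480,::-1],None,fx=3,fy=3))
E
```

```text
2.5 [ 0.54142868 -0.12428286  0.11911185] 0.7048982366827824 [-0.91260499  0.68643146 -0.81079777]
go [-1.85350405  0.42392607 85.10539029]
[[-9.22181426e-01  3.86741301e-01 -3.54728668e-03]
 [ 3.86739238e-01  9.22188229e-01  1.27770059e-03]
 [ 3.76540561e-03 -1.93603200e-04 -9.99992892e-01]]
```

View pics/s1.png

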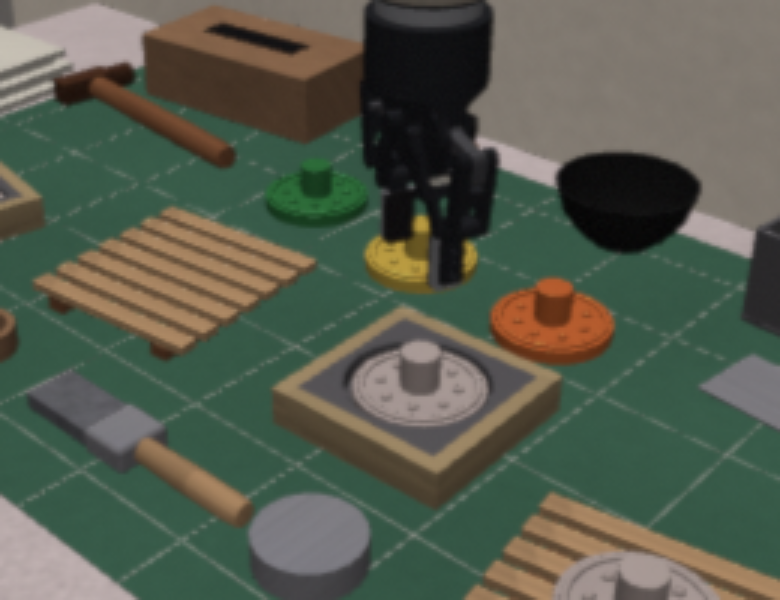

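The gripper hangs over the knob of the round mould (knob at about (420,365) in the crop). I'm lowering the fingers around it.

To row units: 87 mm / 800 = 0.1088, 86 mm / 800 = 0.1075.

Request:
arm_command:
  series:
    - [60, 0, 0, 0.0125, 0, 0, 0]
    - [60, 0, 0, 0.035, 0, 0, 0]
    - [60, 0, 0, 0.0575, 0, 0, 0]
    - [60, 0, 0, 0.0775, 0, 0, 0]
    - [60, 0, 0, 0.0925, 0, 0, 0]
    - [60, 0, 0, 0.1025, 0, 0, 0]
    - [60, 0, 0, 0.1075, 0, 0, 0]
    - [60, 0, 0, 0.1088, 0, 0, 0]

```text
clock: 3.35
tool_pos: [0.5433, -0.1239, 0.0343]
ee_rot: [[-0.923, 0.385, 0.0], [0.385, 0.923, -0.0], [-0.0, -0.0, -1.0]]
ft_force: [0.3, -0.4, -0.5]
gripper_width: 0.703
grip_force: 0.0
```

Request:
arm_command:
  series:
    - [50, 0, 0, 0, 0, 0, 0]
    - [42, 0, 0, 0, 0, 0, 0]
    - [36, 0, 0, 0, 0, 0, 0]
    - [32, 0, 0, 0, 0, 0, 0]
    - [28, 0, 0, 0, 0, 0, 0]
    - [20, 0, 0, 0, 0, 0, 0]
    - [15, 0, 0, 0, 0, 0, 0]
    - [15, 0, 0, 0, 0, 0, 0]

```text
clock: 4.15
tool_pos: [0.5435, -0.1244, 0.0348]
ee_rot: [[-0.923, 0.386, 0.001], [0.386, 0.923, -0.001], [-0.001, -0.0, -1.0]]
ft_force: [-1.4, -1.7, 5.3]
gripper_width: 0.305
grip_force: 39.5
```

To row units: -72 mm / 800 = -0.09, -65 mm / 800 = -0.0813.

Request:
arm_command:
  series:
    - [15, 0, 0, -0.0025, 0, 0, 0]
    - [15, 0, 0, -0.0075, 0, 0, 0]
    - [15, 0, 0, -0.015, 0, 0, 0]
    - [15, 0, 0, -0.0275, 0, 0, 0]
    - [15, 0, 0, -0.0438, 0, 0, 0]
    - [15, 0, 0, -0.0625, 0, 0, 0]
    - [15, 0, 0, -0.0813, 0, 0, 0]
    - [15, 0, 0, -0.09, 0, 0, 0]

```text
clock: 4.95
tool_pos: [0.5445, -0.1245, 0.1092]
ee_rot: [[-0.923, 0.386, 0.003], [0.386, 0.923, -0.001], [-0.004, 0.0, -1.0]]
ft_force: [0.8, 0.3, -1.9]
gripper_width: 0.31
grip_force: 39.4
```

To row units: -28 mm / 800 = -0.035, -26 mm / 800 = -0.0325.

Request:
arm_command:
  series:
    - [15, 0, 0, -0.01, 0, 0, 0]
    - [15, 0, 0, -0.02, 0, 0, 0]
    - [15, 0, 0, -0.0275, 0, 0, 0]
    - [15, 0, 0, -0.0325, 0, 0, 0]
    - [15, 0, 0, -0.035, 0, 0, 0]
    - [15, 0, 0, -0.035, 0, 0, 0]
    - [15, 0, 0, -0.035, 0, 0, 0]
    - [15, 0, 0, -0.035, 0, 0, 0]

```text
clock: 5.75
tool_pos: [0.5429, -0.1239, 0.1338]
ee_rot: [[-0.923, 0.386, -0.001], [0.386, 0.923, 0.0], [0.001, -0.0, -1.0]]
ft_force: [1.0, 0.4, -1.2]
gripper_width: 0.305
grip_force: 39.4
```

```bash
python3 - <<'E'
from h import *
s=ctrl.sense();p=s["tool_pos"];R=s["ee_rot"];print(s["clock"],p,s["gripper_width"],s["ft_force"],s["grip_force"])
print("go",R.T@(np.array([.543,.1265,p[2]])-p)*1000)
c=ctrl.capture("side");cv2.imwrite("pics/s2.png",cv2.resize(c["frame"][150:350,220:480,::-1],None,fx=3,fy=3))
E
```

```text
5.75 [ 0.54291347 -0.12391767  0.1338384 ] 0.30485465055590316 [ 0.9813132   0.44954653 -1.21345777] 39.39948320388794
go [9.64721262e+01 2.31089035e+02 6.96523390e-02]
```

View pics/s2.png

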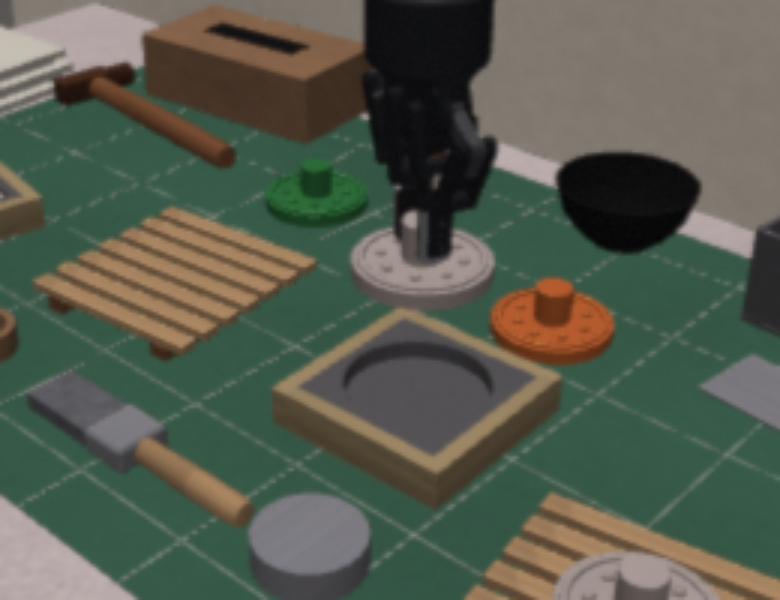

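The cast hangs level in the gripper (disc at about (422,263) in the crop), and the mould is empty. I'm carrying it to the rack.

To row units: 140 mm / 800 = 0.175, 120 mm / 800 = 0.15.

Request:
arm_command:
  series:
    - [15, 0.0038, 0.01, 0, 0, 0, 0]
    - [15, 0.0113, 0.0275, 0, 0, 0, 0]
    - [15, 0.0213, 0.05, 0, 0, 0, 0]
    - [15, 0.0313, 0.075, 0, 0, 0, 0]
    - [15, 0.0413, 0.1, 0, 0, 0, 0]
    - [15, 0.0525, 0.125, 0, 0, 0, 0]
    - [15, 0.0625, 0.15, 0, 0, 0, 0]
    - [15, 0.0725, 0.175, 0, 0, 0, 0]

```text
clock: 6.6
tool_pos: [0.5432, 0.0297, 0.1343]
ee_rot: [[-0.923, 0.385, -0.0], [0.385, 0.923, 0.0], [0.0, 0.0, -1.0]]
ft_force: [-0.5, 0.3, -1.0]
gripper_width: 0.31
grip_force: 39.5
```

To row units: 91 mm / 800 = 0.1138, 90 mm / 800 = 0.1125.

Request:
arm_command:
  series:
    - [15, 0.01, 0.025, 0, 0, 0, 0]
    - [15, 0.0213, 0.05, 0, 0, 0, 0]
    - [15, 0.0313, 0.075, 0, 0, 0, 0]
    - [15, 0.04, 0.095, 0, 0, 0, 0]
    - [15, 0.045, 0.1075, 0, 0, 0, 0]
    - [15, 0.0475, 0.1125, 0, 0, 0, 0]
    - [15, 0.0475, 0.1138, 0, 0, 0, 0]
    - [15, 0.0475, 0.1138, 0, 0, 0, 0]

```text
clock: 7.4
tool_pos: [0.5437, 0.1259, 0.1343]
ee_rot: [[-0.923, 0.386, -0.0], [0.386, 0.923, -0.0], [-0.0, -0.0, -1.0]]
ft_force: [1.2, -0.2, -1.8]
gripper_width: 0.31
grip_force: 39.5
```

To row units: 76 mm / 800 = 0.095, 74 mm / 800 = 0.0925.

Request:
arm_command:
  series:
    - [15, 0, 0, 0.0075, 0, 0, 0]
    - [15, 0, 0, 0.0225, 0, 0, 0]
    - [15, 0, 0, 0.04, 0, 0, 0]
    - [15, 0, 0, 0.0575, 0, 0, 0]
    - [15, 0, 0, 0.0725, 0, 0, 0]
    - [15, 0, 0, 0.085, 0, 0, 0]
    - [15, 0, 0, 0.0925, 0, 0, 0]
    - [15, 0, 0, 0.095, 0, 0, 0]

```text
clock: 8.2
tool_pos: [0.5431, 0.1261, 0.0573]
ee_rot: [[-0.923, 0.386, -0.001], [0.386, 0.923, -0.0], [0.001, -0.001, -1.0]]
ft_force: [0.6, 0.5, -1.0]
gripper_width: 0.311
grip_force: 39.5
```

```bash
python3 - <<'E'
from h import *
s=ctrl.sense();p=s["tool_pos"];print(s["clock"],p,s["gripper_width"],s["ft_force"],s["grip_force"])
c=ctrl.capture("side");cv2.imwrite("pics/s3.png",cv2.resize(c["frame"][150:350,180:440,::-1],None,fx=3,fy=3))
E
```

```text
8.2 [0.54312861 0.12610947 0.05726007] 0.31131699739271107 [ 0.6104295   0.48649623 -1.04840346] 39.468671679496765
```

View pics/s3.png

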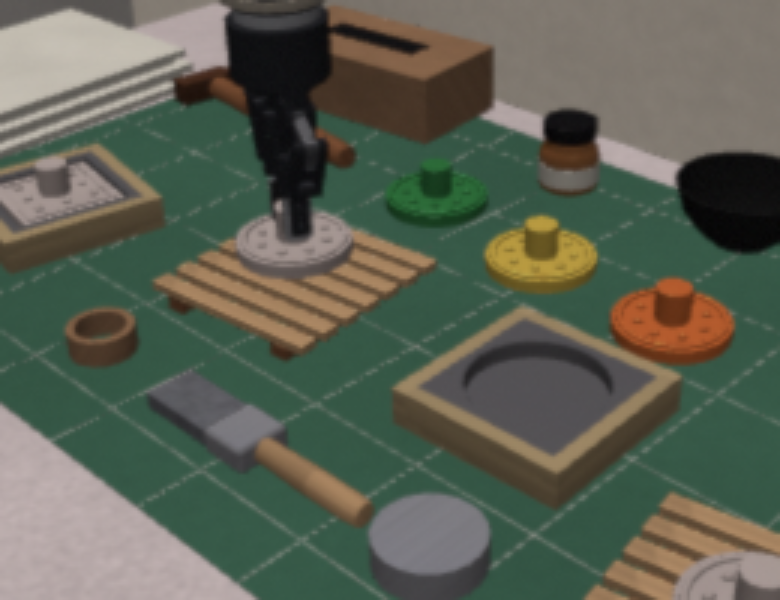

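The cast hovers level over the middle of the rack, disc at about (295,243) in the crop. I'm lowering it slowly.

To row units: 17 mm / 800 = 0.0213, 16 mm / 800 = 0.02.

Request:
arm_command:
  series:
    - [15, 0, 0, 0.005, 0, 0, 0]
    - [15, 0, 0, 0.01, 0, 0, 0]
    - [15, 0, 0, 0.015, 0, 0, 0]
    - [15, 0, 0, 0.0175, 0, 0, 0]
    - [15, 0, 0, 0.0188, 0, 0, 0]
    - [15, 0, 0, 0.02, 0, 0, 0]
    - [15, 0, 0, 0.0213, 0, 0, 0]
    - [15, 0, 0, 0.0213, 0, 0, 0]

```text
clock: 9.05
tool_pos: [0.5436, 0.1261, 0.0412]
ee_rot: [[-0.923, 0.386, -0.0], [0.386, 0.923, -0.0], [0.0, -0.0, -1.0]]
ft_force: [0.4, 0.1, -1.7]
gripper_width: 0.312
grip_force: 39.5
```

To row units: 2 mm / 800 = 0.0025, 1.5 mm / 800 = 0.0019.

Request:
arm_command:
  series:
    - [15, 0, 0, 0.0006, 0, 0, 0]
    - [15, 0, 0, 0.0013, 0, 0, 0]
    - [15, 0, 0, 0.0019, 0, 0, 0]
    - [15, 0, 0, 0.0025, 0, 0, 0]
    - [15, 0, 0, 0.0025, 0, 0, 0]
    - [15, 0, 0, 0.0025, 0, 0, 0]
    - [15, 0, 0, 0.0025, 0, 0, 0]
    - [15, 0, 0, 0.0025, 0, 0, 0]

```text
clock: 9.85
tool_pos: [0.5437, 0.1261, 0.0393]
ee_rot: [[-0.923, 0.386, 0.0], [0.386, 0.923, 0.0], [-0.0, 0.0, -1.0]]
ft_force: [0.2, -0.2, -1.7]
gripper_width: 0.309
grip_force: 39.5
```

To row units: 1 mm / 800 = 0.0013, 0.5 mm / 800 = 0.0006.

Request:
arm_command:
  series:
    - [15, 0, 0, 0.0006, 0, 0, 0]
    - [15, 0, 0, 0.0006, 0, 0, 0]
    - [15, 0, 0, 0.0013, 0, 0, 0]
    - [15, 0, 0, 0.0013, 0, 0, 0]
    - [15, 0, 0, 0.0013, 0, 0, 0]
    - [15, 0, 0, 0.0013, 0, 0, 0]
    - [15, 0, 0, 0.0013, 0, 0, 0]
    - [15, 0, 0, 0.0013, 0, 0, 0]

```text
clock: 10.65
tool_pos: [0.5437, 0.1262, 0.0388]
ee_rot: [[-0.923, 0.385, 0.0], [0.385, 0.923, -0.0], [-0.0, 0.0, -1.0]]
ft_force: [-3.0, 0.6, 5.3]
gripper_width: 0.313
grip_force: 40.0
```

Contact shows as 5 N upward, so I'm releasing and retreating.

Request:
arm_command:
  series:
    - [28, 0, 0, 0, 0, 0, 0]
    - [32, 0, 0, 0, 0, 0, 0]
    - [38, 0, 0, 0, 0, 0, 0]
    - [44, 0, 0, 0, 0, 0, 0]
    - [50, 0, 0, 0, 0, 0, 0]
    - [56, 0, 0, 0, 0, 0, 0]
    - [60, 0, 0, 0, 0, 0, 0]
    - [60, 0, 0, 0, 0, 0, 0]

```text
clock: 11.45
tool_pos: [0.5437, 0.1261, 0.0383]
ee_rot: [[-0.923, 0.386, 0.0], [0.386, 0.923, -0.0], [-0.0, -0.0, -1.0]]
ft_force: [-0.2, 0.1, -0.0]
gripper_width: 0.7
grip_force: 0.0
```

To row units: -150 mm / 800 = -0.1875, -125 mm / 800 = -0.1563.

Request:
arm_command:
  series:
    - [60, 0, 0, -0.005, 0, 0, 0]
    - [60, 0, 0, -0.0175, 0, 0, 0]
    - [60, 0, 0, -0.0375, 0, 0, 0]
    - [60, 0, 0, -0.0625, 0, 0, 0]
    - [60, 0, 0, -0.0938, 0, 0, 0]
    - [60, 0, 0, -0.125, 0, 0, 0]
    - [60, 0, 0, -0.1563, 0, 0, 0]
    - [60, 0, 0, -0.1875, 0, 0, 0]

```text
clock: 12.25
tool_pos: [0.5437, 0.1262, 0.1904]
ee_rot: [[-0.923, 0.386, 0.001], [0.386, 0.923, 0.0], [-0.001, 0.001, -1.0]]
ft_force: [0.1, -0.8, 0.6]
gripper_width: 0.706
grip_force: 0.0
```

To row units: 135 mm / 800 = 0.1688, 125 mm / 800 = 0.1563.

Request:
arm_command:
  series:
    - [60, 0.0125, 0.0125, -0.0188, 0, 0, 0]
    - [60, 0.0375, 0.0375, -0.025, 0, 0, 0]
    - [60, 0.0688, 0.0688, -0.025, 0, 0, 0]
    - [60, 0.1, 0.1, -0.025, 0, 0, 0]
    - [60, 0.1313, 0.1313, -0.025, 0, 0, 0]
    - [60, 0.1563, 0.1563, -0.025, 0, 0, 0]
    - [60, 0.1688, 0.1688, -0.025, 0, 0, 0]
    - [60, 0.1688, 0.1688, -0.025, 0, 0, 0]

```text
clock: 13.05
tool_pos: [0.47, 0.3044, 0.2083]
ee_rot: [[-0.924, 0.383, -0.0], [0.383, 0.924, 0.0], [0.0, -0.0, -1.0]]
ft_force: [-0.3, -0.6, -1.2]
gripper_width: 0.701
grip_force: 0.0
```

```bash
python3 - <<'E'
from h import *
s=ctrl.sense();print(s["clock"],s["tool_pos"],s["dq"])
t=ctrl.capture("top");c=ctrl.capture("side")
cv2.imwrite("pics/end.png",cv2.resize(np.vstack([t["frame"][190:340,90:510,::-1],c["frame"][150:340,130:550,::-1]]),None,fx=1.75,fy=1.75))
h,w,p=masks(t);k=big(p,(225,225,295,300),5);print(cv2.fitEllipse(onplane(t,k,.032)))
E
```

```text
13.05 [0.46998788 0.3043911  0.20832731] [-2.82243202 -0.04691421  0.24172568 -1.22732151 -0.1602559  -1.69847199]
((544.010498046875, 126.22925567626953), (87.55821990966797, 88.96452331542969), 26.69902801513672)
```

View pics/end.png

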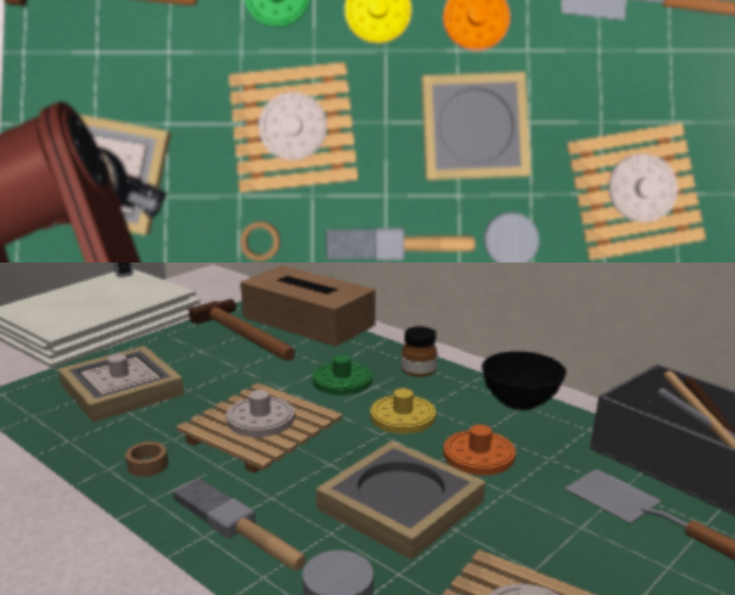

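The cast lies flat, knob up, in the middle of the rack (disc at about (293,125) in the top view, (260,412) in the side view). The mould is empty, the other two casts are where they were, and the gripper is clear.

```bash
python3 -c "
from station import ctrl
print(ctrl.job_done())"
```

```text
the job is handed in; nothing more can be done
None
```

The round cast is out of its mould and sits knob up in the middle of the empty drying rack, with nothing overhanging; the square cast and the drying cast were not touched, and the job is handed in after about 13 s of the 38 s allowed.

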